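# Pack the sound nuka sample tiles, bin the broken one

## Robot

A 6-joint arm with a two-finger parallel gripper is mounted at the origin on the work surface. World frame = base frame: x ahead of the robot, y to its left, z up, the work surface at z = 0. Lengths are in m, angles in rad, forces in N, time in s.
With the tool pointing down it reaches from about 0.325 to 0.9 m from the base axis. Payload 3.5 kg.
Tool frame: the origin (TCP) lies at the very end of the fingers, on their centre line; the grasp point (between the pads) lies 19 mm behind it (bot.grasp_offset is the distance from the TCP to the grasp point, in m); z points along the fingers, y is the line along which they close (so a half turn about z gives the same grasp; the last joint's range is limited). The gripper opens to 85 mm and grips with 20 to 120 N. Pads are 22 mm wide; open, the fingers measure 114 mm over their backs; the gripper's body (76 mm by 85 mm) begins 54 mm behind the grasp point. The pads swing forward as they close: fully open they stand 13 mm farther back than shut.
Start: joints at [-1.332, 0.276, -0.026, 1.268, 0, 1.467], TCP at [0.209, -0.589, 0.231] pointing down, gripper open.
Joint ranges: [-3.12, 3.12], [-0.85, 1.88], [-1.08, 1.24], [-1.95, 2.15], [-1.57, 1.53], [-3.14, 3.14]. Speed limits (rad/s): [2.57, 2.57, 3.14, 3.14, 3.14, 3.14].

## Interface

Orientations are given as a unit quaternion [x, y, z, w].
In Python, from station import bot, imaging, order gives the robot as it stands.
- The arm moves only by the tool drive_tool, never from a script. Its argument "motion" is a list of rows, each a list of 4 numbers: the shift along the world's x, y, z normalised to -1 to 1, where 1 is 100 mm, then the turn about the world's z normalised to -1 to 1, where 1 is pi/4 rad. In form: [[x, y, z, spin], ...]. A call has 1 to 5 rows; each row shifts and turns the commanded pose from where the row before left it; what a row does not reach is not made up. A row lasts 1/8 s, in which the tool goes at most 62.5 mm and 10.7 degrees, less where a joint would pass 70% of its speed; a pose out of reach is approached as far as the arm can. A call with a number of a shift or a turn outside -1 to 1 is refused whole. A call with a gripper value outside its range is refused whole. "gripper" is the opening, from -1 (shut) to 1 (fully open), set as the call begins (left out, the last holds). The fingers move at their own pace and stop on an object; "force" is the grip in N (left out, the last holds). Time passes only in rows, so rows that do not move let the fingers close. It gives the time, the measured TCP pose, the force, the opening and the grip force at its end, in the units of the state.
- bot.get_obs(): the state, without advancing time (a new reading comes with each control period).
- imaging.read_camera(name): name is "scene" or "top" or "wrist"; returns (picture, depth): 420x560x3 uint8, red, green, blue; 420x560 float32, m along the optical axis (not along the pixel's ray), 0 where there is no reading.
- imaging.camera_model(name): a dict with "vertical_fov" (degrees; the focal length in pixels is half the picture's height over the tangent of half this angle, whatever the lens; pixels are square), "cx", "cy" (the principal point, pixels), "k1" (the pictures are not rectified: a ray, as slopes to the right and down, at radius r is drawn at 1 + k1 r^2 times it, then the intrinsics apply), "camera_from_world" (4x4, takes a point from world to camera coordinates); the wrist camera has in their place "hand_eye" (4x4, takes a point from camera to tool coordinates, whose origin is the TCP and whose axes are the flange's). Camera axes: x right, y down, z forward; pixel columns grow to the right and rows downward; lengths in m; the calibration is good to about 2 mm. A picture is of the moment at which its call begins: read the wrist's pose just before it. camera_model takes no time and is no camera call.
- order.sign_off(): hands the job in; it is judged then, once.
The state is a dict: "clock": time; "joint_positions": joint angles; "joint_velocities": joint speeds; "effort": joint torques, N m; "ee_pos": TCP position; "orientation": TCP orientation; "wrist_force": force on the tool from outside, world axes, zero at the start; "ft_torque": the same for the moment, N m; "opening": finger opening in m; "gripper_force": force on a finger pad.
Only numpy, scipy, OpenCV 4.12 (cv2) and the standard library are available. Lean on these libraries where they do the work, as an engineer would, in place of code of your own. Each camera call takes 0.05 s, during which the arm holds its last target. There are 200 camera calls.

## Task

Slide back the clear cover of the wooden sample case, lay each of the three sound white tiles gently and flat in the recess that has its outline (square, round, long), and slide the cover fully shut again. The square tile with the broken corner is a reject: put it in the tilt-out clear bin. Leave the crucible where it stands.

Things in the scene. Friction and masses are not known exactly. Their poses are not given: they have to be found in the camera images.
- tile_square: Sound square white-glazed tile, 46 x 46 mm, 14 mm thick, 65 g, all four corners whole. Origin: centre of its underside; x and y along its sides, z up. The four tiles lie flat, at any yaw, one on each of four fixed pale kiln-shelf offcuts, 12 mm thick, about 110 mm square and 130 mm apart; which tile is on which changes.
- tile_round: Sound round white-glazed tile, 44 mm across, 14 mm thick, 47 g. Origin: centre of its underside, z up.
- tile_bar: Sound long white-glazed tile, 68 mm (along its x) x 24 mm (along its y), 14 mm thick, 50 g. Origin: centre of its underside, z up.
- tile_broken: Broken white-glazed tile: 46 x 46 mm square, 14 mm thick, 58 g, its (+x, +y) corner gone: the straight break, of bare clay, runs from (23, 1) to (1, 23) mm in its frame. Origin: centre of the underside of the whole square, z up. Parallel faces for a grip: close along its y at x = -11 mm (46 mm wide).
- nest_square: Wooden insert 99 x 99 mm, 12 mm thick, fixed in one of the case's four cells and seen through the clear cover. Origin: centre of its underside, 6 mm above the worktop; top face at +12 mm. Square recess 62 x 62 mm along its x and y, centred, 6 mm deep, grey felt floor. Case walls: inner faces at least 58 mm from an insert's centre, groove lips 55 mm, up to 44 mm above the worktop.
- nest_round: Wooden insert 99 x 99 mm, 12 mm thick, fixed in another cell. Origin: centre of its underside, 6 mm above the worktop; top face at +12 mm. Round recess 60 mm across, centred, 6 mm deep, grey felt floor. The fourth cell is already filled by a bare-clay hexagonal sample, up to 26 mm above the worktop, that stays. Insert centres are 100 mm apart, in a 2 x 2 square.
- nest_bar: Wooden insert 99 x 99 mm, 12 mm thick, fixed in another cell. Origin: centre of its underside, 6 mm above the worktop; top face at +12 mm. Long recess 84 mm (along its x) x 40 mm (along its y), centred, 6 mm deep, grey felt floor. A tile in its recess stands up to 26 mm above the worktop.
- cover_grip (a point): Centre of the wooden batten on the middle of the case's clear cover (shut at the start), the grip to slide it by: 70 mm long (along the point's x), 10 mm thick (along its y), 18 mm high, 39 to 57 mm above the worktop. The cover (underside 35 mm up, top 39) slides 0.212 m along -y to open (0.20 clears all cells), +y to shut; about 2 N; stays where left. Axes as the case's, z up.
- bin: Empty clear bin, hinged stiffly in a grey housing (roof 150 mm high, from 32 mm behind the hinge) and left tilted out 0.62 to 0.74 rad. Origin: middle of the hinge, the lower front edge, 12 mm up. y: along the hinge (inside 164 mm). z: up the leaning front panel (125 mm). x: back along the bin's floor (110 mm). Let a tile go 105 mm above the worktop, 25 mm horizontally in front of the hinge.
- crucible: Small white ceramic crucible, 48 mm across at the rim, 36 mm high, standing beyond the offcuts. Origin: centre of its underside. To be left alone.
There are look-alikes about, which are no part of the job. What is shaped like the tile_square but yellow is not meant. Leave any green look-alike of the tile_round alone.

How it is judged:
On the way, in this order (a step that is already met when the one before it is completed fails the run):
1. the cover of the sample case is slid back (distance of cover_grip from where it was at the start of the episode above 0.15 m), for 0.2 s.
2. the three sound tiles lie flat in the recesses of their own outline (horizontal distance between tile_square and nest_square below 0.013 m and z of tile_square in the frame of nest_square between 0.003 and 0.009 m and angle between each of tile_square, tile_round, tile_bar's own z axis and vertical below 0.1 rad and linear speed of each of tile_square, tile_round, tile_bar below 0.02 m/s and horizontal distance between tile_round and nest_round below 0.013 m and z of tile_round in the frame of nest_round between 0.003 and 0.009 m and horizontal distance between tile_bar and nest_bar below 0.013 m and z of tile_bar in the frame of nest_bar between 0.003 and 0.009 m), for 0.2 s.
At the end, for the whole second after the job is handed in: Each sound tile lies flat (within 0.1 rad) and at rest on the floor of the recess of its own outline, its centre within 13 mm of the insert's (the recess leaves 8 mm each side); the cover is shut again to within 6 mm; the broken tile lies at rest inside the tilt-out bin (all of step 2 and distance of cover_grip from where it was at the start of the episode below 0.006 m and x of tile_broken in the frame of bin between 0 and 0.11 m and y of tile_broken in the frame of bin between -0.083 and 0.083 m and z of tile_broken in the frame of bin between 0 and 0.11 m and linear speed of tile_broken below 0.02 m/s); the robot touches nothing.
It fails at once if the sound square tile is dropped or thrown (moves faster than 0.7 m/s, a fall of 25 mm, while free of the fingers) (linear speed of tile_square above 0.7 m/s and contact force between the fingers and tile_square below 0.02 N).
It fails at once if the sound round tile is dropped or thrown (moves faster than 0.7 m/s, a fall of 25 mm, while free of the fingers) (linear speed of tile_round above 0.7 m/s and contact force between the fingers and tile_round below 0.02 N).
It fails at once if the sound long tile is dropped or thrown (moves faster than 0.7 m/s, a fall of 25 mm, while free of the fingers) (linear speed of tile_bar above 0.7 m/s and contact force between the fingers and tile_bar below 0.02 N).
It fails at once if the crucible is moved by more than 30 mm (distance of crucible from where it was at the start of the episode above 0.03 m).
It also fails if it takes over 125 s, if anything falls off the work surface, if the arm or the gripper's body presses on something with over 40 N, if the wrist force passes 120 N, or if a joint passes its speed limit or range.

## Working session

There is one attempt and no reset: what is moved stays moved. The work goes in short steps, Python scripts to look and compute and a tool call to move; the robot and the scene stay as the last step left them, time stands still between calls to the robot, and variables do not carry over. Pictures are saved under pics/ and viewed, at most 14 in all, crops included, and the job is handed in when it is done.

Besides the shell and the picture viewer there is one more tool, called after "Request:" as name(argument=value, ...), one argument or row to a line, values as JSON. drive_tool: Moves the arm, as the interface text tells. Its arguments: {"type":"object","properties":{"motion":{"type":"array","items":{"type":"array","items":{"type":"number"}}},"gripper":{"type":"number"},"force":{"type":"number"}},"required":["motion"]}

```bash
ls; mkdir -p pics
cat > h.py <<'E'
import numpy as np, cv2
from station import bot, imaging, order
from scipy.spatial.transform import Rotation as R
def cam(name):
    m=imaging.camera_model(name); f=210/np.tan(np.radians(m["vertical_fov"])/2)
    return m,f
def T_wc(name,obs=None):
    m,f=cam(name)
    if name!="wrist": return np.linalg.inv(np.array(m["camera_from_world"]))
    T=np.eye(4);T[:3,:3]=R.from_quat(obs["orientation"]).as_matrix();T[:3,3]=obs["ee_pos"]
    return T@np.array(m["hand_eye"])
def ray(name,u,v):
    m,f=cam(name); d=np.array([(u-m["cx"])/f,(v-m["cy"])/f]); s=d.copy()
    for _ in range(20): s=d/(1+m["k1"]*(s@s))
    return np.array([s[0],s[1],1.])
def atz(name,u,v,z,obs=None):
    T=T_wc(name,obs); r=T[:3,:3]@ray(name,u,v); o=T[:3,3]
    return o+r*(z-o[2])/r[2]
def atd(name,u,v,D,obs=None):
    T=T_wc(name,obs); return T[:3,:3]@(ray(name,u,v)*D[int(v),int(u)])+T[:3,3]
def shot(name,fn):
    o=bot.get_obs(); p,d=imaging.read_camera(name)
    cv2.imwrite("pics/%s.png"%fn,p[:,:,::-1]); np.savez("pics/%s.npz"%fn,d=d,p=p,q=o["orientation"],e=o["ee_pos"])
    return p,d,o
E
python3 - <<'E'
from h import *
for n in("top","scene"):
    p,d,o=shot(n,n); m,f=cam(n); print(n,f,m["cx"],m["cy"],m["k1"],np.round(T_wc(n),3).tolist())
    cv2.imwrite("pics/%s_v.png"%n,cv2.resize(p[:,:,::-1],(800,600),interpolation=cv2.INTER_CUBIC))
E
```

```text
pics
top 527.9150471985228 278.87794452568403 207.11980090800498 0.02397995223560505 [[-0.02, -0.996, 0.092, 0.482], [-1.0, 0.022, 0.015, 0.088], [-0.017, -0.092, -0.996, 1.163], [0.0, 0.0, 0.0, 1.0]]
scene 519.1746781949702 283.22758510906533 212.7024022646417 -0.19330543755737595 [[0.375, 0.646, -0.665, 1.385], [0.927, -0.273, 0.258, -0.213], [-0.015, -0.713, -0.701, 0.885], [0.0, 0.0, 0.0, 1.0]]
```

View pics/top_v.png

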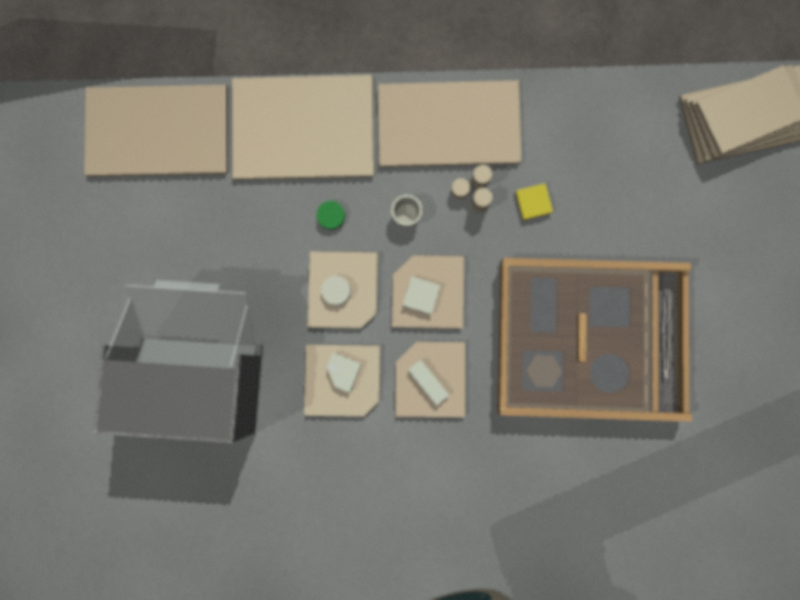

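View pics/scene_v.png

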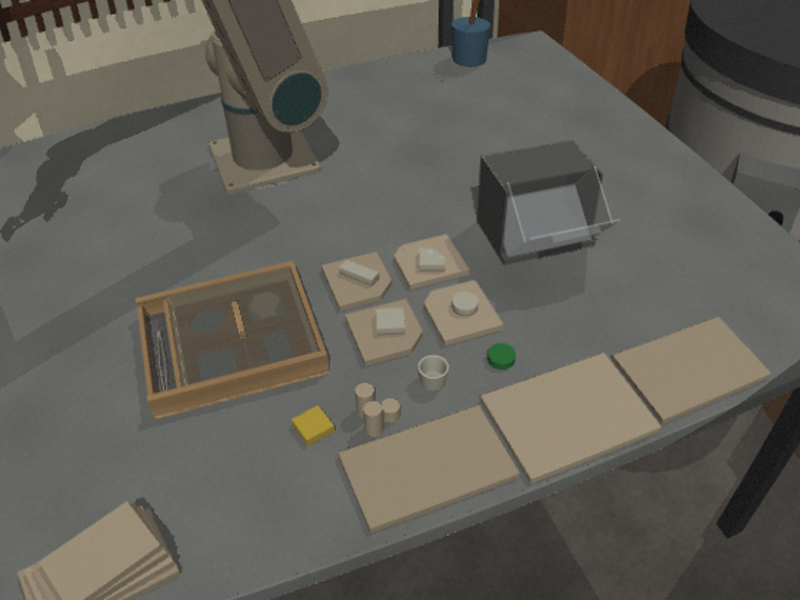

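The top view (800x600) shows:
- Round tile at (336,291). Two square-ish tiles at (421,296) and (343,373). Bar at (428,383).
- Case with its batten at (583,337), crucible at (406,210), bin at left.
- Look-alikes: green disc (331,215) and yellow square (535,202).

Next I'll enlarge crops of the tiles and the case.

Run:
```python
from h import *
p=cv2.imread("pics/top.png")
a=cv2.resize(p[165:305,205:335],None,fx=4.2,fy=4.2,interpolation=cv2.INTER_CUBIC)
b=cv2.resize(p[170:305,340:495],None,fx=5,fy=4.44,interpolation=cv2.INTER_CUBIC)
cv2.imwrite("pics/a.png",a);cv2.imwrite("pics/b.png",cv2.resize(p[170:305,340:495],None,fx=4.4,fy=4.4,interpolation=cv2.INTER_CUBIC))
D=np.load("pics/top.npz")["d"]
# heights across case along image row ~ 236 and walls
for v in (200,236,270):
  print(v,[(u,round(float(atd("top",u,v,D)[2])*1000)) for u in range(344,490,3)])
print("col",[(v,round(float(atd("top",420,v,D)[2])*1000)) for v in range(174,300,3)])
```

```text
200 [(344, -5), (347, 0), (350, 25), (353, 43), (356, 38), (359, 41), (362, 40), (365, 38), (368, 40), (371, 36), (374, 38), (377, 40), (380, 42), (383, 44), (386, 40), (389, 40), (392, 40), (395, 39), (398, 41), (401, 39), (404, 36), (407, 36), (410, 35), (413, 38), (416, 40), (419, 40), (422, 40), (425, 39), (428, 39), (431, 39), (434, 39), (437, 41), (440, 37), (443, 43), (446, 38), (449, 40), (452, 42), (455, 38), (458, 39), (461, 5), (464, 6), (467, 8), (470, 9), (473, 10), (476, 23), (479, 31), (482, 0), (485, 4), (488, 2)]
236 [(344, 4), (347, 2), (350, 34), (353, 49), (356, 40), (359, 36), (362, 41), (365, 36), (368, 38), (371, 36), (374, 42), (377, 36), (380, 38), (383, 39), (386, 37), (389, 41), (392, 41), (395, 39), (398, 39), (401, 41), (404, 48), (407, 55), (410, 59), (413, 40), (416, 39), (419, 40), (422, 43), (425, 39), (428, 41), (431, 38), (434, 39), (437, 38), (440, 40), (443, 37), (446, 42), (449, 43), (452, 40), (455, 34), (458, 34), (461, 7), (464, 13), (467, 7), (470, 3), (473, 5), (476, 26), (479, 34), (482, 0), (485, 0), (488, 2)]
270 [(344, 1), (347, -1), (35
[... 268 characters left out ...]
2), (425, 35), (428, 36), (431, 38), (434, 40), (437, 38), (440, 39), (443, 38), (446, 37), (449, 39), (452, 40), (455, 38), (458, 33), (461, 9), (464, 6), (467, 8), (470, 7), (473, 3), (476, 22), (479, 36), (482, 2), (485, 0), (488, 1)]
col [(174, 0), (177, 0), (180, 1), (183, 44), (186, 41), (189, 41), (192, 37), (195, 41), (198, 40), (201, 36), (204, 40), (207, 42), (210, 46), (213, 39), (216, 38), (219, 41), (222, 38), (225, 39), (228, 41), (231, 41), (234, 35), (237, 37), (240, 37), (243, 40), (246, 39), (249, 39), (252, 38), (255, 43), (258, 43), (261, 37), (264, 43), (267, 42), (270, 38), (273, 40), (276, 39), (279, 43), (282, 39), (285, 39), (288, 45), (291, 46), (294, 3), (297, -1)]
```

View pics/a.png

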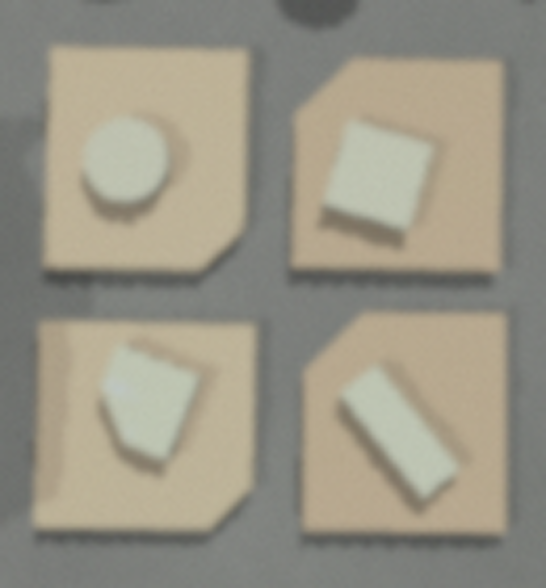

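View pics/b.png

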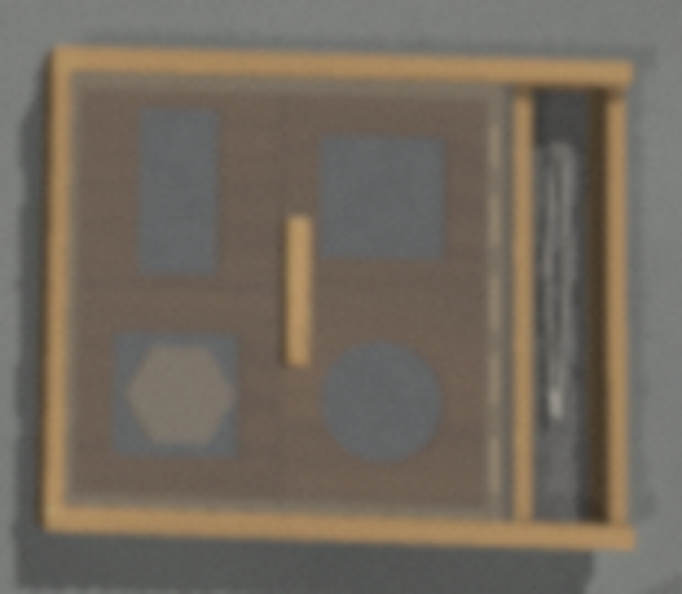

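Crop a shows the sound square at upper right, with all four corners whole: (350,120), (433,148), (406,232), (324,206). The tile at lower left, (150,405), is missing its lower-left corner, so it is the reject. The round tile is at (125,159), and the bar's ends are at about (357,380) and (440,485).

Crop b shows the bar recess at (177,191), the square at (381,199), the round at (381,402) and the hexagon at (178,395). The batten is at (300,290). The right-hand wall is lower (about 34 mm), so the cover opens to the right, along world -y.

Run:
```python
from h import *
A=lambda u,v,z: atz("top",205+(u+.5)/4.2-.5,165+(v+.5)/4.2-.5,z)
B=lambda u,v,z: atz("top",340+(u+.5)/4.4-.5,170+(v+.5)/4.4-.5,z)
V=lambda u,v,z: atz("top",(u+.5)*.7-.5,(v+.5)*.7-.5,z)
def rep(n,pts):
    P=np.array(pts)[:,:2]; E=np.diff(np.vstack([P,P[:1]]),axis=0)
    print(n,"c",P.mean(0).round(4),"len",np.linalg.norm(E,axis=1).round(4),"ang",np.degrees(np.arctan2(E[:,1],E[:,0])).round(1))
rep("square",[A(*q,.026) for q in((350,120),(433,148),(406,232),(324,206))])
rep("broken3",[A(*q,.026) for q in((124,343),(201,375),(165,462))])
rep("bar",[A(*q,.026) for q in((338,397),(377,363),(460,467),(424,502))])
print("round",A(125,159,.026).round(4))
for n,q in dict(nbar=(177,191),nsq=(381,199),nrd=(381,402),hexa=(178,395)).items(): print(n,B(*q,.015).round(4))
rep("batten",[B(*q,.057) for q in((288,214),(313,214),(312,366),(286,366))])
print("panel top",V(130,286,.109).round(4),V(246,293,.109).round(4),"hinge?",V(143,341,.012).round(4),V(236,346,.012).round(4))
print("roof",V(107,360,.15).round(4),V(240,367,.15).round(4))
print("cruc",V(406,210,.036).round(4))
D=np.load("pics/top.npz")["d"]
print([(v,atd("top",130,v,D).round(3)[[0,2]].tolist()) for v in range(196,300,5)])
o=bot.get_obs();print(o["ee_pos"],R.from_quat(o["orientation"]).as_matrix().round(3).tolist(),o["opening"])
```

```text
square c [0.5874 0.0709] len [0.0452 0.0456 0.0442 0.0465] ang [-110.   160.8   71.1  -18. ]
broken3 c [0.4786 0.1832] len [0.0428 0.0477 0.0641] ang [-113.6  156.5   18.3]
bar c [0.4565 0.0631] len [0.0264 0.0673 0.0255 0.0686] ang [ -50.3 -142.6  132.7   38.3]
round [0.5993 0.2013 0.026 ]
nbar [ 0.5704 -0.1138  0.015 ]
nsq [ 0.5643 -0.2136  0.015 ]
nrd [ 0.4649 -0.209   0.015 ]
hexa [ 0.4702 -0.1105  0.015 ]
batten c [ 0.5191 -0.1624] len [0.0118 0.0719 0.0122 0.0719] ang [-91.2 177.1  88.9  -3.2]
panel top [0.602  0.4821 0.109 ] [0.5885 0.3185 0.109 ] hinge? [0.5281 0.4974 0.012 ] [0.5174 0.3551 0.012 ]
roof [0.4981 0.4963 0.15  ] [0.4849 0.3178 0.15  ]
cruc [0.717  0.0911 0.036 ]
[(196, [0.621, 0.001]), (201, [0.598, 0.113]), (206, [0.588, 0.107]), (211, [0.58, 0.094]), (216, [0.57, 0.083]), (221, [0.561, 0.073]), (226, [0.551, 0.057]), (231, [0.542, 0.042]), (236, [0.532, 0.027]), (241, [0.521, 0.016]), (246, [0.51, 0.025]), (251, [0.499, 0.034]), (256, [0.488, 0.154]), (261, [0.478, 0.154]), (266, [0.469, 0.151]), (271, [0.459, 0.148]), (276, [0.45, 0.149]), (281, [0.44, 0.151]), (286, [0.431, 0.151]), (291, [0.421, 0.149]), (296, [0.412, 0.151])]
[ 0.20929157 -0.58816371  0.23023095] [[0.942, 0.335, -0.001], [0.335, -0.942, 0.002], [0.0, -0.002, -1.0]] 0.0854671637452666
```

Request:
drive_tool(
  motion=[
    [0.2,0.284,0,0.234],
    [0.2,0.284,0,0.234],
    [0.2,0.284,0,0.234],
    [0.2,0.284,0,0.234],
    [0.2,0.284,0,0.234],
  ],
  gripper=0,
  force=30,
)

```text
clock: 0.72
ee_pos: [0.3098, -0.4455, 0.2308]
orientation: [0.806, 0.592, 0.0, -0.0]
wrist_force: [0.8, 0.0, -0.3]
opening: 0.0428
gripper_force: 0.0
```

Request:
drive_tool(
  motion=[
    [0.2,0.284,-0.05,0.234],
    [0.2,0.284,-0.05,0.234],
    [0.2,0.284,-0.05,0.234],
    [0.2,0.284,-0.05,0.234],
    [0.2,0.284,-0.05,0.234],
  ],
)

```text
clock: 1.35
ee_pos: [0.4097, -0.3036, 0.2057]
orientation: [0.46, 0.888, 0.0, -0.0]
wrist_force: [0.3, -0.5, 0.4]
opening: 0.0427
gripper_force: 0.0
```

Request:
drive_tool(
  motion=[
    [0.22,0.284,-0.15,0.234],
    [0.22,0.284,-0.15,0.234],
    [0.22,0.284,-0.15,0.234],
    [0.22,0.284,-0.15,0.234],
    [0.22,0.284,-0.15,0.234],
  ],
)

```text
clock: 1.98
ee_pos: [0.5197, -0.1617, 0.1304]
orientation: [0.018, 1.0, 0.0, -0.0]
wrist_force: [-0.8, -0.3, 0.8]
opening: 0.043
gripper_force: 0.0
```

Run:
```python
from h import *
p,d,o=shot("wrist","w1"); cv2.imwrite("pics/w1_v.png",cv2.resize(p[:,:,::-1],(800,600),interpolation=cv2.INTER_CUBIC))
print(o["joint_positions"].round(3) if hasattr(o["joint_positions"],"round") else o["joint_positions"])
```

```text
[-0.42   0.21  -0.336  1.026 -0.    -0.383]
```

View pics/w1_v.png

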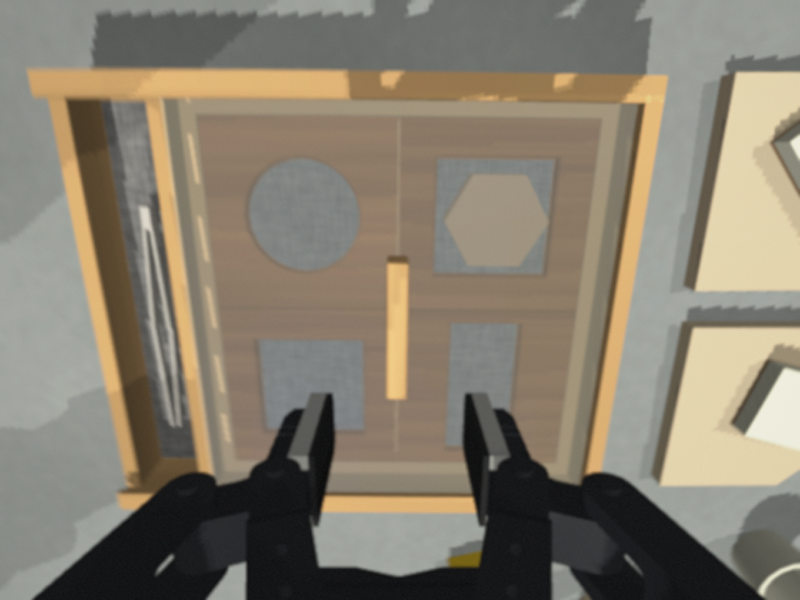

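The wrist view shows the batten's top face at (397,331), the round recess at (303,214), the square at (312,385) and the bar at (482,385).

Run:
```python
from h import *
z=np.load("pics/w1.npz"); o=dict(orientation=z["q"],ee_pos=z["e"])
W=lambda u,v,zz: atz("wrist",(u+.5)*.7-.5,(v+.5)*.7-.5,zz,o)
for n,q,h in (("bat0",(398,263),.057),("bat1",(397,399),.057),("rd",(303,214),.015),("sq",(312,385),.015),("bar",(482,385),.015),("hex",(496,216),.015)): print(n,W(*q,h).round(4))
```

```text
bat0 [ 0.4851 -0.1596  0.057 ]
bat1 [ 0.5543 -0.1626  0.057 ]
rd [ 0.4663 -0.2089  0.015 ]
sq [ 0.566  -0.2135  0.015 ]
bar [ 0.5697 -0.113   0.015 ]
hex [ 0.4711 -0.1074  0.015 ]
```

Request:
drive_tool(
  motion=[
    [0,0.005,-0.3,0],
    [0,0,-0.3,0],
    [0,0,-0.2,0],
    [0,0,-0.06,0],
    [0,0,0,0],
  ],
)

```text
clock: 2.65
ee_pos: [0.5192, -0.1623, 0.0451]
orientation: [0.022, 1.0, 0.0, -0.0]
wrist_force: [-0.3, 0.2, 0.1]
opening: 0.0423
gripper_force: 0.0
```

Request:
drive_tool(
  motion=[
    [0,0,0,0],
    [0,0,0,0],
    [0,0,0,0],
    [0,0,0,0],
  ],
  gripper=-1,
  force=40,
)

```text
clock: 3.15
ee_pos: [0.5203, -0.1632, 0.0465]
orientation: [0.022, 1.0, -0.001, 0.001]
wrist_force: [-1.6, -1.9, 5.3]
opening: 0.0088
gripper_force: 42.3
```

Request:
drive_tool(
  motion=[
    [-0.005,-0.1,0,0],
    [-0.012,-0.26,0,0],
    [-0.016,-0.34,0,0],
    [-0.016,-0.34,0,0],
    [-0.016,-0.34,0,0],
  ],
)

```text
clock: 3.78
ee_pos: [0.5133, -0.3005, 0.0465]
orientation: [0.021, 1.0, 0.001, 0.001]
wrist_force: [-0.5, 2.3, 7.4]
opening: 0.0086
gripper_force: 42.6
```

Request:
drive_tool(
  motion=[
    [-0.016,-0.34,0,0],
    [-0.011,-0.24,0,0],
    [-0.004,-0.1,0,0],
    [0,0,0,0],
  ],
)

```text
clock: 4.28
ee_pos: [0.5097, -0.3702, 0.0465]
orientation: [0.022, 1.0, -0.001, 0.0]
wrist_force: [-3.1, -0.4, 5.6]
opening: 0.0086
gripper_force: 42.4
```

Request:
drive_tool(
  motion=[
    [0,0,0,0],
    [0,0,0,0],
    [0,0,0.2,0],
    [0,0,0.4,0],
    [0.07,0.4,0.4,0],
  ],
  gripper=0.5,
)

```text
clock: 4.9
ee_pos: [0.517, -0.3294, 0.1458]
orientation: [0.023, 1.0, -0.0, 0.0]
wrist_force: [-0.3, 0.6, -0.1]
opening: 0.064
gripper_force: 0.0
```

Request:
drive_tool(
  motion=[
    [0.09,0.5,0,-0.1],
    [0.09,0.5,0,-0.1],
    [0.09,0.5,0,-0.1],
    [0.09,0.5,0,-0.07],
    [0.09,0.5,0,0],
  ],
)

```text
clock: 5.52
ee_pos: [0.5618, -0.0762, 0.145]
orientation: [0.166, 0.986, 0.0, -0.0]
wrist_force: [0.5, -0.5, -0.2]
opening: 0.0642
gripper_force: 0.0
```

Request:
drive_tool(
  motion=[
    [0.09,0.5,0,0],
    [0.09,0.5,0,0],
    [0.09,0.5,0,0],
    [0.07,0.4,0,0],
    [0,0.1,0,0],
  ],
)

```text
clock: 6.15
ee_pos: [0.5957, 0.1244, 0.1449]
orientation: [0.164, 0.986, 0.0, -0.0]
wrist_force: [0.8, -0.4, 0.1]
opening: 0.0641
gripper_force: 0.0
```

Run:
```python
from h import *
p,d,o=shot("wrist","w2"); cv2.imwrite("pics/w2_v.png",cv2.resize(p[:,:,::-1],(800,600),interpolation=cv2.INTER_CUBIC))
```

```text
(no output)
```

View pics/w2_v.png

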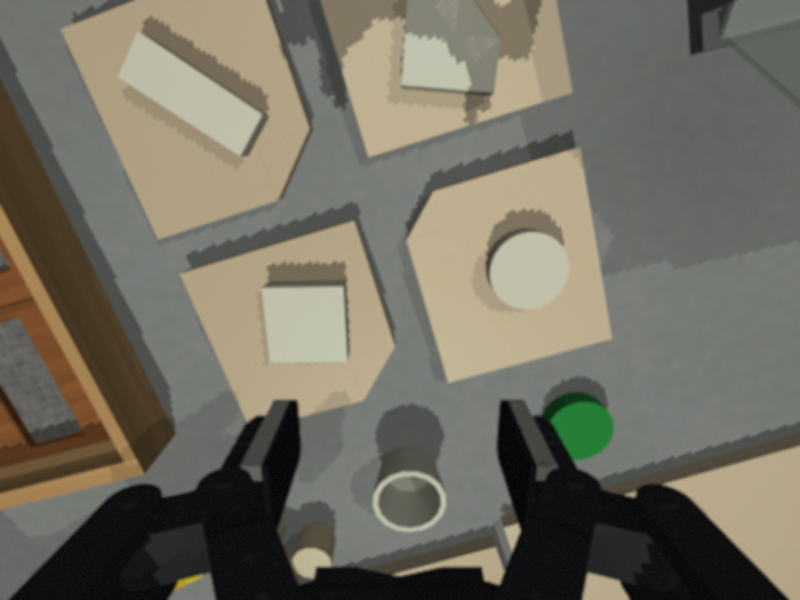

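The wrist view shows:
- Square tile's top face with corners (262,287), (345,285), (348,361), (269,362); all four are whole.
- Round tile at (529,270).
- Bar corners at (141,33), (264,113), (243,155), (119,76).
- Broken tile's lower edge from (402,86) to (492,94).

Run:
```python
from h import *
z=np.load("pics/w2.npz"); o=dict(orientation=z["q"],ee_pos=z["e"]);print(z["e"])
W=lambda q: atz("wrist",(q[0]+.5)*.7-.5,(q[1]+.5)*.7-.5,.026,o)
for n,P in dict(sq=[(262,287),(345,285),(348,361),(269,362)],rd=[(529,270)],bar=[(141,33),(264,113),(243,155),(119,76)],brk=[(402,86),(492,94)]).items():
    P=np.array([W(q) for q in P])[:,:2]; E=np.diff(np.vstack([P,P[:1]]),axis=0)
    print(n,P.mean(0).round(4),np.linalg.norm(E,axis=1).round(4),np.degrees(np.arctan2(E[:,1],E[:,0])).round(1),P[0].round(4))
```

```text
[0.59567878 0.12435442 0.14488887]
sq [0.5895 0.0717] [0.0465 0.0463 0.0467 0.0458] [  72.5  -18.7 -108.1  161.1] [0.5607 0.0569]
rd [0.5996 0.2006] [0.] [0.] [0.5996 0.2006]
bar [0.4592 0.0645] [0.0666 0.0236 0.0685 0.0233] [  38.5  -51.  -141.8  124.3] [0.4261 0.0532]
brk [0.4979 0.1845] [0.0447 0.0447] [  66.5 -113.5] [0.489 0.164]
```

Request:
drive_tool(
  motion=[
    [-0.03,-0.26,0,0],
    [-0.037,-0.27,0,0],
    [0,0,-0.5,0],
    [0,0,-0.4,0],
    [0,0,-0.2,0],
  ],
)

```text
clock: 6.82
ee_pos: [0.5864, 0.0672, 0.0325]
orientation: [0.167, 0.986, -0.001, -0.002]
wrist_force: [0.2, -0.2, 0.6]
opening: 0.0639
gripper_force: 0.0
```

Request:
drive_tool(
  motion=[
    [0,0,-0.12,0],
    [0,0,-0.08,0],
    [0,0,-0.03,0],
    [0,0,0,0],
  ],
)

```text
clock: 7.32
ee_pos: [0.5897, 0.0686, 0.0129]
orientation: [0.166, 0.986, 0.0, 0.001]
wrist_force: [0.1, 0.2, -0.0]
opening: 0.064
gripper_force: 0.0
```

Request:
drive_tool(
  motion=[
    [0,0.02,0,0],
    [0,0,0,0],
    [0,0,0,0],
    [0,0,0,0],
    [0,0,0,0],
  ],
  gripper=-1,
  force=40,
)

```text
clock: 7.95
ee_pos: [0.5902, 0.0709, 0.0133]
orientation: [0.166, 0.986, 0.0, 0.001]
wrist_force: [0.4, 0.6, 5.2]
opening: 0.0445
gripper_force: 42.7
```

Request:
drive_tool(
  motion=[
    [0,0,0.1,0],
    [0,0,0.3,0],
    [0,0,0.3,0],
    [0,0,0.1,0],
    [0,0,0,0],
  ],
)

```text
clock: 8.57
ee_pos: [0.5894, 0.0707, 0.0926]
orientation: [0.166, 0.986, 0.0, 0.0]
wrist_force: [-0.5, 0.1, -1.1]
opening: 0.0451
gripper_force: 42.0
```

Request:
drive_tool(
  motion=[
    [-0.02,-0.2,0,0.06],
    [-0.05,-0.5,0,0.1],
    [-0.05,-0.6,0,0.1],
    [-0.05,-0.6,0,0.1],
    [-0.04,-0.6,0,0],
  ],
)

```text
clock: 9.2
ee_pos: [0.5665, -0.1805, 0.0904]
orientation: [0.025, 1.0, 0.001, -0.001]
wrist_force: [1.0, -0.1, -1.0]
opening: 0.0452
gripper_force: 42.0
```

Request:
drive_tool(
  motion=[
    [-0.025,-0.34,0,0],
    [0,0,0,0],
    [0,0,0,0],
  ],
)

```text
clock: 9.57
ee_pos: [0.5645, -0.2124, 0.0908]
orientation: [0.025, 1.0, 0.001, -0.001]
wrist_force: [-0.1, 0.8, -0.7]
opening: 0.045
gripper_force: 42.0
```

Request:
drive_tool(
  motion=[
    [0.01,-0.01,-0.25,0],
    [0,0,-0.25,0],
    [0,0,-0.13,0],
    [0,0,-0.05,0],
    [0,0,0,0],
  ],
)

```text
clock: 10.2
ee_pos: [0.5669, -0.214, 0.0244]
orientation: [0.025, 1.0, 0.0, 0.0]
wrist_force: [0.3, -0.1, -1.5]
opening: 0.0448
gripper_force: 42.0
```

Request:
drive_tool(
  motion=[
    [0,0,-0.02,0],
    [0,0,-0.02,0],
    [0,0,0,0],
  ],
)

```text
clock: 10.58
ee_pos: [0.5667, -0.2145, 0.0205]
orientation: [0.026, 1.0, -0.0, 0.0]
wrist_force: [0.3, 0.7, -0.6]
opening: 0.045
gripper_force: 42.0
```

Request:
drive_tool(
  motion=[
    [0,0,-0.02,0],
    [0,0,-0.01,0],
    [0,0,0,0],
  ],
)

```text
clock: 10.95
ee_pos: [0.5665, -0.2143, 0.0171]
orientation: [0.025, 1.0, 0.0, -0.0]
wrist_force: [0.3, 0.4, -0.5]
opening: 0.0447
gripper_force: 42.0
```

Request:
drive_tool(
  motion=[
    [0,0,-0.02,0],
    [0,0,0,0],
  ],
)

```text
clock: 11.2
ee_pos: [0.5665, -0.2142, 0.0151]
orientation: [0.025, 1.0, 0.0, -0.0]
wrist_force: [-0.2, 0.1, -1.3]
opening: 0.0447
gripper_force: 42.0
```

Request:
drive_tool(
  motion=[
    [0,0,-0.01,0],
    [0,0,0,0],
  ],
)

```text
clock: 11.45
ee_pos: [0.5666, -0.2143, 0.0142]
orientation: [0.025, 1.0, 0.0, -0.0]
wrist_force: [-0.9, -1.3, -0.5]
opening: 0.0451
gripper_force: 42.0
```

Request:
drive_tool(
  motion=[
    [0,0,0,0],
    [0,0,0,0],
    [0,0,0,0],
    [0,0,0.2,0],
    [0,0,0.4,0],
  ],
  gripper=0.36,
)

```text
clock: 12.08
ee_pos: [0.5648, -0.2131, 0.073]
orientation: [0.025, 1.0, 0.001, -0.002]
wrist_force: [0.5, -0.0, 0.2]
opening: 0.0577
gripper_force: 0.0
```

Request:
drive_tool(
  motion=[
    [-0.08,0.2,0.3,0.1],
    [-0.2,0.5,0.2,0.2],
    [-0.22,0.58,0,0.2],
    [-0.22,0.58,0,0.2],
    [-0.22,0.58,0,0.2],
  ],
)

```text
clock: 12.7
ee_pos: [0.4719, 0.0314, 0.1247]
orientation: [-0.324, 0.946, 0.0, 0.001]
wrist_force: [1.2, 1.1, -0.3]
opening: 0.058
gripper_force: 0.0
```

Request:
drive_tool(
  motion=[
    [-0.14,0.34,0,0.02],
    [0,0,-0.4,0],
    [0,0,-0.35,0],
    [0,0,0,0],
  ],
)

```text
clock: 13.2
ee_pos: [0.4554, 0.064, 0.0472]
orientation: [-0.33, 0.944, 0.001, -0.003]
wrist_force: [-0.5, 0.1, 0.1]
opening: 0.0585
gripper_force: 0.0
```

Request:
drive_tool(
  motion=[
    [0.02,0,-0.2,0],
    [0,0,-0.08,0],
    [0,0,-0.02,0],
    [0,0,0,0],
  ],
)

```text
clock: 13.7
ee_pos: [0.4612, 0.0636, 0.02]
orientation: [-0.329, 0.944, -0.0, 0.0]
wrist_force: [1.4, 0.4, -0.8]
opening: 0.0579
gripper_force: 0.0
```

Request:
drive_tool(
  motion=[
    [0,0,0,0],
    [0,0,0,0],
    [0,0,0,0],
    [0,0,0,0],
    [0,0,0,0],
  ],
  gripper=-1,
)

```text
clock: 14.32
ee_pos: [0.4613, 0.0636, 0.02]
orientation: [-0.33, 0.944, -0.0, 0.0]
wrist_force: [-0.5, -0.1, 5.7]
opening: 0.0228
gripper_force: 39.7
```

Request:
drive_tool(
  motion=[
    [0,0,0.1,0],
    [0,0,0.3,0],
    [0,0,0.3,0],
    [0,0,0.1,0],
    [0,0,0,0],
  ],
)

```text
clock: 14.95
ee_pos: [0.461, 0.0637, 0.0997]
orientation: [-0.33, 0.944, -0.0, 0.001]
wrist_force: [-0.4, -0.4, -1.0]
opening: 0.0222
gripper_force: 39.3
```

Request:
drive_tool(
  motion=[
    [0.1,-0.15,0,-0.1],
    [0.25,-0.4,0,-0.21],
    [0.3,-0.5,0,-0.21],
    [0.3,-0.5,0,-0.21],
    [0.155,-0.217,0,-0.185],
  ],
)

```text
clock: 15.58
ee_pos: [0.5717, -0.1156, 0.0975]
orientation: [0.027, 1.0, 0.0, -0.001]
wrist_force: [0.6, 0.8, 0.6]
opening: 0.0226
gripper_force: 39.4
```

Request:
drive_tool(
  motion=[
    [0,0,-0.2,0],
    [0,0,-0.3,0],
    [0,0,-0.15,0],
    [0,0,-0.05,0],
    [0,0,0,0],
  ],
)

```text
clock: 16.2
ee_pos: [0.5711, -0.1129, 0.0292]
orientation: [0.023, 1.0, 0.0, -0.0]
wrist_force: [0.6, 0.0, -0.3]
opening: 0.0226
gripper_force: 39.4
```

Request:
drive_tool(
  motion=[
    [0,0,-0.04,0],
    [0,0,-0.03,0],
    [0,0,-0.01,0],
    [0,0,0,0],
  ],
)

```text
clock: 16.7
ee_pos: [0.5712, -0.113, 0.0214]
orientation: [0.023, 1.0, -0.0, 0.0]
wrist_force: [-0.3, -0.4, 0.1]
opening: 0.0228
gripper_force: 39.4
```

Request:
drive_tool(
  motion=[
    [0,0,0,0],
    [0,0,0,0],
    [0,0,0,0],
    [0,0,0.2,0],
    [0,0,0.4,0],
  ],
  gripper=-0.1,
)

```text
clock: 17.32
ee_pos: [0.5691, -0.1125, 0.08]
orientation: [0.024, 1.0, 0.001, -0.002]
wrist_force: [0.8, -0.2, -0.0]
opening: 0.0386
gripper_force: 0.0
```

Request:
drive_tool(
  motion=[
    [0.02,0.2,0.3,0],
    [0.05,0.5,0.1,0],
    [0.055,0.6,0,0],
    [0.055,0.6,0,0],
    [0.055,0.6,0,0],
  ],
  gripper=0.5,
)

```text
clock: 17.95
ee_pos: [0.5948, 0.1388, 0.1216]
orientation: [0.024, 1.0, -0.0, 0.0]
wrist_force: [0.1, -0.4, -1.2]
opening: 0.064
gripper_force: 0.0
```

Request:
drive_tool(
  motion=[
    [0.045,0.5,0,0],
    [0.005,0.138,0,0],
    [0,0,-0.4,0],
    [0,0,-0.4,0],
    [0,0,0,0],
  ],
)

```text
clock: 18.58
ee_pos: [0.5958, 0.1991, 0.0377]
orientation: [0.024, 1.0, -0.001, -0.004]
wrist_force: [-0.2, 0.1, -0.8]
opening: 0.0642
gripper_force: 0.0
```

Request:
drive_tool(
  motion=[
    [0,0,-0.14,0],
    [0,0,-0.08,0],
    [0,0,-0.02,0],
    [0,0,0,0],
  ],
)

```text
clock: 19.08
ee_pos: [0.6, 0.2008, 0.0178]
orientation: [0.024, 1.0, 0.0, 0.0]
wrist_force: [-0.1, 0.9, -0.3]
opening: 0.0637
gripper_force: 0.0
```

Request:
drive_tool(
  motion=[
    [0,0,-0.035,0],
    [0,0,0,0],
  ],
)

```text
clock: 19.32
ee_pos: [0.5996, 0.2008, 0.0138]
orientation: [0.023, 1.0, 0.0, -0.0]
wrist_force: [-0.1, 0.3, -0.1]
opening: 0.064
gripper_force: 0.0
```

Request:
drive_tool(
  motion=[
    [0,0,0,0],
    [0,0,0,0],
    [0,0,0,0],
    [0,0,0,0],
    [0,0,0,0],
  ],
  gripper=-1,
)

```text
clock: 19.95
ee_pos: [0.6002, 0.2009, 0.0143]
orientation: [0.023, 1.0, 0.0, 0.0]
wrist_force: [0.2, -0.0, 3.4]
opening: 0.0423
gripper_force: 40.9
```

Request:
drive_tool(
  motion=[
    [0,0,0.1,0],
    [0,0,0.3,0],
    [0,0,0.3,0],
    [0,0,0.1,0],
    [0,0,0,0],
  ],
)

```text
clock: 20.58
ee_pos: [0.6, 0.2008, 0.0943]
orientation: [0.023, 1.0, 0.0, 0.001]
wrist_force: [0.1, -1.0, 0.4]
opening: 0.0419
gripper_force: 40.6
```

Request:
drive_tool(
  motion=[
    [-0.06,-0.2,0,0],
    [-0.15,-0.45,0,0],
    [-0.19,-0.57,0,0],
    [-0.19,-0.57,0,0],
    [-0.19,-0.57,0,0],
  ],
)

```text
clock: 21.2
ee_pos: [0.5189, -0.0373, 0.0923]
orientation: [0.024, 1.0, -0.0, -0.001]
wrist_force: [0.9, -0.8, -0.7]
opening: 0.0422
gripper_force: 40.7
```

Request:
drive_tool(
  motion=[
    [-0.19,-0.57,0,0],
    [-0.19,-0.57,0,0],
    [-0.14,-0.45,0,0],
    [-0.037,-0.153,0,0],
    [0,0,0,0],
  ],
)

```text
clock: 21.82
ee_pos: [0.4647, -0.2099, 0.0929]
orientation: [0.025, 1.0, 0.001, -0.001]
wrist_force: [-0.4, 0.5, -0.6]
opening: 0.0422
gripper_force: 40.7
```

Request:
drive_tool(
  motion=[
    [0,0,-0.2,0],
    [0,0,-0.3,0],
    [0,0,-0.15,0],
    [0,0,-0.05,0],
    [0,0,0,0],
  ],
)

```text
clock: 22.45
ee_pos: [0.4663, -0.2092, 0.0239]
orientation: [0.023, 1.0, 0.0, -0.0]
wrist_force: [0.5, 0.1, -0.3]
opening: 0.0419
gripper_force: 40.7
```

Request:
drive_tool(
  motion=[
    [0,0,-0.04,0],
    [0,0,-0.03,0],
    [0,0,-0.015,0],
    [0,0,0,0],
  ],
)

```text
clock: 22.95
ee_pos: [0.4659, -0.2096, 0.0153]
orientation: [0.024, 1.0, 0.0, -0.0]
wrist_force: [0.3, 0.2, -0.2]
opening: 0.0421
gripper_force: 40.7
```

Request:
drive_tool(
  motion=[
    [0,0,0,0],
    [0,0,0,0],
    [0,0,0,0],
    [0,0,0.2,0],
    [0,0,0.4,0],
  ],
  gripper=0.36,
)

```text
clock: 23.58
ee_pos: [0.4642, -0.2084, 0.0743]
orientation: [0.023, 1.0, 0.001, -0.002]
wrist_force: [0.7, 0.1, -0.1]
opening: 0.0578
gripper_force: 0.0
```

Request:
drive_tool(
  motion=[
    [0,0,0.5,0],
    [0.3,0.2,0.2,0],
    [0.4,0.3,0,0],
    [0,0,0,0],
  ],
)

```text
clock: 24.08
ee_pos: [0.5385, -0.1583, 0.1461]
orientation: [0.022, 1.0, -0.0, 0.001]
wrist_force: [-0.7, 0.4, 0.0]
opening: 0.0582
gripper_force: 0.0
```

Run:
```python
from h import *
p,d,o=shot("wrist","w3"); cv2.imwrite("pics/w3_v.png",cv2.resize(p[:,:,::-1],(800,600),interpolation=cv2.INTER_CUBIC))
```

View pics/w3_v.png

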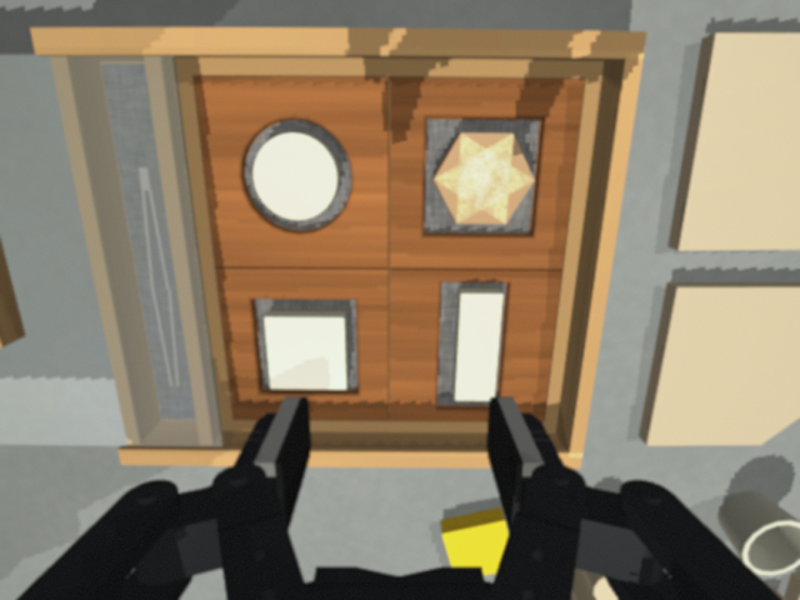

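All three tiles look flat in their own recesses. I'll check the offsets numerically: square top face (264,316) to (348,390), bar (460,290) to (497,402), round centre (296,177).

Run:
```python
from h import *
z=np.load("pics/w3.npz"); o=dict(orientation=z["q"],ee_pos=z["e"])
W=lambda q,h: atz("wrist",(q[0]+.5)*.7-.5,(q[1]+.5)*.7-.5,h,o)[:2]
M=lambda P,h: np.mean([W(q,h) for q in P],axis=0).round(4)
print("sq",M([(264,316),(347,317),(348,390),(262,389)],.026),"nest",M([(253,299),(356,299),(358,392),(259,392)],.018))
print("bar",M([(460,290),(504,291),(497,402),(455,401)],.026),"nest",M([(440,282),(508,284),(437,405)],.018),W((440,282),.018),W((508,284),.018),W((437,405),.018))
print("round",W((296,177),.026),"nest",W((298,175),.018))
d=z["d"]
for n,u,v in(("sq",305,350),("bar",480,345),("rd",296,177)): print(n,[round(float(atd("wrist",(u+i)*.7,(v+j)*.7,d,o)[2]),4) for i,j in((0,0),(-15,-20),(15,20),(-15,20),(15,-20))])
```

```text
sq [ 0.5669 -0.2135] nest [ 0.5658 -0.2141]
bar [ 0.5676 -0.1113] nest [ 0.5563 -0.1208] [ 0.52863569 -0.13289292] [ 0.53150878 -0.09363413] [ 0.60867932 -0.13599088]
round [ 0.46655305 -0.20777724] nest [ 0.46589854 -0.20823989]
sq [0.0247, 0.0262, 0.0248, 0.0257, 0.026]
bar [0.0262, 0.0262, 0.0252, 0.0252, 0.0248]
rd [0.0256, 0.026, 0.0266, 0.0256, 0.0259]
```

Request:
drive_tool(
  motion=[
    [-0.03,0.2,0,-0.1],
    [-0.07,0.5,0,-0.18],
    [-0.09,0.6,-0.1,-0.187],
    [-0.09,0.6,-0.1,0],
    [-0.09,0.6,0,0],
  ],
  gripper=0.5,
)

```text
clock: 24.75
ee_pos: [0.4965, 0.091, 0.124]
orientation: [0.206, 0.978, -0.001, -0.001]
wrist_force: [0.2, -0.8, 0.9]
opening: 0.0642
gripper_force: 0.0
```

Request:
drive_tool(
  motion=[
    [-0.09,0.6,0,0],
    [-0.055,0.373,0,0],
    [0,0,-0.4,0],
    [0,0,-0.35,0],
    [0,0,0,0],
  ],
)

```text
clock: 25.38
ee_pos: [0.4803, 0.186, 0.0473]
orientation: [0.206, 0.979, -0.002, -0.004]
wrist_force: [-0.7, -0.0, -0.3]
opening: 0.0642
gripper_force: 0.0
```

Request:
drive_tool(
  motion=[
    [0,0,-0.2,0],
    [0,0,-0.1,0],
    [0,0,0,0],
  ],
)

```text
clock: 25.75
ee_pos: [0.4842, 0.1872, 0.0205]
orientation: [0.206, 0.979, -0.0, -0.0]
wrist_force: [0.0, -0.4, 0.7]
opening: 0.064
gripper_force: 0.0
```

Request:
drive_tool(
  motion=[
    [0.02,0.02,-0.05,0],
    [0,0,-0.02,0],
    [0,0,0,0],
  ],
)

```text
clock: 26.12
ee_pos: [0.4865, 0.1898, 0.0134]
orientation: [0.205, 0.979, -0.0, 0.0]
wrist_force: [0.5, -0.4, -0.1]
opening: 0.0638
gripper_force: 0.0
```

Request:
drive_tool(
  motion=[
    [0,0,0,0],
    [0,0,0,0],
    [0,0,0,0],
    [0,0,0,0],
    [0,0,0,0],
  ],
  gripper=-1,
)

```text
clock: 26.75
ee_pos: [0.4869, 0.1899, 0.0137]
orientation: [0.205, 0.979, 0.0, 0.0]
wrist_force: [0.2, -0.2, 4.8]
opening: 0.0445
gripper_force: 41.6
```

Request:
drive_tool(
  motion=[
    [0,0,0.1,0],
    [0,0,0.3,0],
    [0,0,0.4,0],
    [0,0,0.5,0],
    [0,0,0.4,0],
  ],
)

```text
clock: 27.38
ee_pos: [0.4863, 0.1897, 0.1853]
orientation: [0.205, 0.979, 0.0, 0.0]
wrist_force: [0.6, 0.6, -1.6]
opening: 0.0449
gripper_force: 41.1
```

Request:
drive_tool(
  motion=[
    [0.1,0.25,0.1,0.1],
    [0.15,0.5,0,0.12],
    [0.18,0.55,0,0.12],
    [0.18,0.55,0,0.093],
    [0.09,0.27,0,0],
  ],
)

```text
clock: 28.0
ee_pos: [0.5565, 0.4043, 0.1928]
orientation: [0.036, 0.999, 0.0, -0.0]
wrist_force: [0.4, 0.1, -0.5]
opening: 0.0451
gripper_force: 41.2
```

Request:
drive_tool(
  motion=[
    [0,0,-0.1,0],
    [0,0,-0.3,0],
    [0,0,-0.3,0],
    [0,0,-0.2,0],
    [0,0,0,0],
  ],
)

```text
clock: 28.62
ee_pos: [0.5545, 0.3999, 0.1009]
orientation: [0.037, 0.999, -0.002, -0.002]
wrist_force: [-0.2, 0.5, 0.7]
opening: 0.0451
gripper_force: 41.1
```

Release, back up, then look.

Request:
drive_tool(
  motion=[
    [0,0,0,0],
    [0,0,0,0],
    [0,0,0,0],
    [0,0,0.3,0],
    [0,0,0.5,0],
  ],
  gripper=0.5,
)

```text
clock: 29.25
ee_pos: [0.555, 0.4009, 0.1821]
orientation: [0.037, 0.999, -0.001, -0.002]
wrist_force: [1.0, 0.5, 1.0]
opening: 0.064
gripper_force: 0.0
```

Request:
drive_tool(
  motion=[
    [0,-0.3,0.3,0],
    [0,-0.6,0,0],
    [0,-0.6,0,0],
    [0,-0.6,0,0],
    [0,-0.5,0,0],
  ],
)

```text
clock: 29.88
ee_pos: [0.5566, 0.1398, 0.2142]
orientation: [0.037, 0.999, 0.0, 0.001]
wrist_force: [0.8, -0.4, 1.4]
opening: 0.0644
gripper_force: 0.0
```

Run:
```python
from h import *
p,d,o=shot("scene","s2"); q,d2,o=shot("top","t2")
a=cv2.resize(p[:,:,::-1][90:200,320:450],(520,440),interpolation=cv2.INTER_CUBIC)
b=cv2.resize(q[:,:,::-1][190:310,60:190],(280,260),interpolation=cv2.INTER_CUBIC)
c=np.zeros((440,800,3),np.uint8); c[:,:520]=a; c[:260,520:]=b; cv2.imwrite("pics/c.png",c)
print(o["ee_pos"])
```

```text
[0.55632393 0.13474908 0.21410466]
```

View pics/c.png

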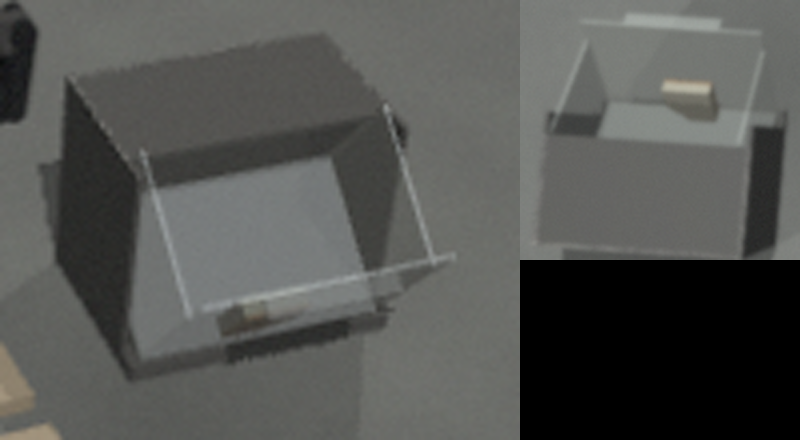

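The reject appears as a tan patch at (688,92) in the right-hand crop, inside the bin against its front panel. I'll take a closer look at its pose.

Run:
```python
from h import *
q,d,o=shot("top","t3"); p0=np.load("pics/t2.npz")["p"]
c=q[:,:,::-1][220:256,115:165]; cv2.imwrite("pics/c2.png",cv2.resize(c,(800,576),interpolation=cv2.INTER_CUBIC))
print("diff",np.abs(p0[220:256,115:165].astype(int)-q[220:256,115:165]).max())
H=np.array([.520,.405,.012]); 
for v in range(222,250,3): print(v,[atd("top",u,v,d).round(3)[[0,1,2]].tolist() for u in (132,138,144,152)])
```

```text
diff 5
222 [[0.559, 0.411, 0.068], [0.559, 0.399, 0.067], [0.558, 0.387, 0.065], [0.558, 0.368, 0.072]]
225 [[0.553, 0.414, 0.059], [0.553, 0.4, 0.062], [0.553, 0.388, 0.059], [0.552, 0.371, 0.06]]
228 [[0.547, 0.415, 0.054], [0.547, 0.401, 0.058], [0.546, 0.389, 0.055], [0.546, 0.373, 0.053]]
231 [[0.541, 0.414, 0.059], [0.54, 0.4, 0.062], [0.54, 0.388, 0.06], [0.54, 0.375, 0.047]]
234 [[0.534, 0.414, 0.057], [0.534, 0.401, 0.059], [0.534, 0.388, 0.06], [0.534, 0.377, 0.038]]
237 [[0.528, 0.417, 0.046], [0.528, 0.403, 0.051], [0.528, 0.391, 0.051], [0.528, 0.378, 0.032]]
240 [[0.522, 0.419, 0.039], [0.522, 0.405, 0.044], [0.522, 0.393, 0.043], [0.522, 0.381, 0.022]]
243 [[0.517, 0.425, 0.019], [0.516, 0.408, 0.034], [0.516, 0.395, 0.033], [0.516, 0.382, 0.019]]
246 [[0.51, 0.422, 0.03], [0.51, 0.41, 0.026], [0.509, 0.397, 0.028], [0.509, 0.38, 0.028]]
249 [[0.503, 0.422, 0.029], [0.503, 0.408, 0.032], [0.503, 0.397, 0.026], [0.503, 0.38, 0.027]]
```

View pics/c2.png

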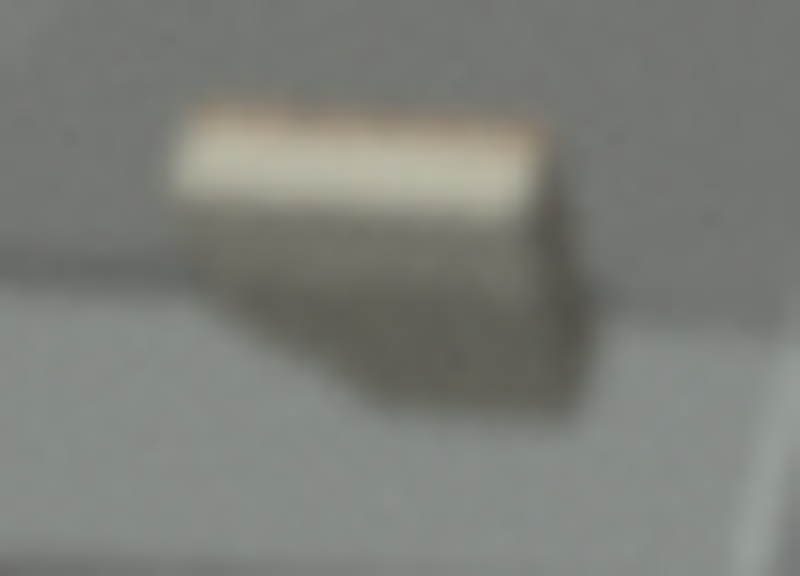

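The tile stands on its long edge, leaning back against the front panel with its underside towards the panel. I'll fit the panel and floor planes to check the x >= 0 margin.

Run:
```python
from h import *
d=np.load("pics/top.npz")["d"]; d3=np.load("pics/t3.npz")["d"]
g=lambda d,us,vs: np.array([atd("top",u,v,d) for u in us for v in vs if d[v,u]>0])
def fit(P,n):
    c=np.median(P,0)
    for _ in range(4):
        m=P.mean(0); w=np.linalg.svd(P-m)[2][2]; r=(P-m)@w; P=P[abs(r)<.006]
    w*=np.sign(w[2]); print(n,"n",w.round(4),"tilt",np.arccos(w[2]).round(3),"m",m.round(4),len(P)); return m,w
pan=fit(g(d,range(100,160),range(208,234)),"panel")
flo=fit(g(d,range(105,155),range(243,251)),"floor")
gr=g(d,range(60,180),range(310,330)); print("ground near z",np.median(gr[:,2]).round(4), "roof z",np.median(g(d,range(85,160),range(262,300))[:,2]).round(4))
ys=.405; A=np.array([pan[1],flo[1],[0,1,0]]); b=[pan[0]@pan[1],flo[0]@flo[1],ys]; print("inner corner",np.linalg.solve(A,b).round(4))
t=fit(g(d3,range(128,147),range(238,243)),"tileface"); print("tile top face distance from panel",((t[0]-pan[0])@pan[1]).round(4))
```

```text
Traceback (most recent call last):
  File "h.py", line 20, in atd
    T=T_wc(name,obs); return T[:3,:3]@(ray(name,u,v)*D[int(v),int(u)])+T[:3,3]
                                       ~~~^^^^^^^^^^
  File "h.py", line 13, in ray
    m,f=cam(name); d=np.array([(u-m["cx"])/f,(v-m["cy"])/f]); s=d.copy()
        ~~~^^^^^^
  File "h.py", line 5, in cam
    m=imaging.camera_model(name); f=210/np.tan(np.radians(m["vertical_fov"])/2)
ValueError: time passes only in moves, steps and waits
```

```bash
sed -i 's/^def cam(name):/from functools import lru_cache\n@lru_cache(None)\ndef cam(name):/' h.py
python3 - <<'E'
from h import *
d=np.load("pics/top.npz")["d"]; d3=np.load("pics/t3.npz")["d"]
g=lambda d,us,vs: np.array([atd("top",u,v,d) for u in us for v in vs if d[v,u]>0])
def fit(P,n):
    for _ in range(4):
        m=P.mean(0); w=np.linalg.svd(P-m,full_matrices=False)[2][2]; r=(P-m)@w; P=P[abs(r)<.006]
    w*=np.sign(w[2]); print(n,"n",w.round(4),"tilt",np.arccos(w[2]).round(3),"m",m.round(4),len(P)); return m,w
pan=fit(g(d,range(100,160),range(208,234)),"panel")
flo=fit(g(d,range(105,155),range(243,251)),"floor")
print("ground z",np.median(g(d,range(60,180,3),range(340,360,2))[:,2]).round(4),"roof z",np.median(g(d,range(85,160,3),range(262,300,3))[:,2]).round(4))
A=np.array([pan[1],flo[1],[0,1,0]]); b=[pan[0]@pan[1],flo[0]@flo[1],.405]; print("inner corner",np.linalg.solve(A,b).round(4))
t=fit(g(d3,range(128,147),range(238,243)),"tileface"); print("tile face dist from panel",((t[0]-pan[0])@pan[1]).round(4))
E
```

```text
panel n [-0.8026  0.0697  0.5924] tilt 0.937 m [0.5616 0.4157 0.0703] 1556
floor n [ 0.6383 -0.0508  0.7681] tilt 0.695 m [0.509  0.4279 0.0278] 399
ground z 0.0013 roof z 0.1512
inner corner [0.5209 0.405  0.0164]
tileface n [-0.9321  0.1282  0.3389] tilt 1.225 m [0.5221 0.4082 0.0403] 94
tile face dist from panel 0.0134
```

The panel's inner face is about 2–3 mm inside the frame origin, so the tile is in the bin, and it is at rest. Next I'll fetch the cover.

Request:
drive_tool(
  motion=[
    [-0.02,-0.3,-0.2,0.033],
    [-0.05,-0.55,-0.2,0],
    [-0.05,-0.6,-0.2,0],
    [-0.06,-0.6,0,0],
    [-0.06,-0.6,0,0],
  ],
  gripper=0,
)

```text
clock: 30.65
ee_pos: [0.5331, -0.1228, 0.1538]
orientation: [0.023, 1.0, 0.0, 0.001]
wrist_force: [0.9, -0.7, 0.0]
opening: 0.0425
gripper_force: 0.0
```

Request:
drive_tool(
  motion=[
    [-0.06,-0.6,0,0],
    [-0.06,-0.6,0,0],
    [-0.06,-0.6,0,0],
    [-0.046,-0.6,0,0],
    [0,0,0,0],
  ],
)

```text
clock: 31.28
ee_pos: [0.5112, -0.3661, 0.1541]
orientation: [0.026, 1.0, -0.001, 0.001]
wrist_force: [0.3, 0.3, -0.3]
opening: 0.0428
gripper_force: 0.0
```

Request:
drive_tool(
  motion=[
    [0,-0.03,-0.4,0],
    [0,0,-0.4,0],
    [0,0,-0.2,0],
    [0,0,-0.07,0],
    [0,0,0,0],
  ],
)

```text
clock: 31.9
ee_pos: [0.5107, -0.3644, 0.0468]
orientation: [0.023, 1.0, 0.0, 0.0]
wrist_force: [-0.0, -0.4, -0.1]
opening: 0.0429
gripper_force: 0.0
```

Request:
drive_tool(
  motion=[
    [0,0,0,0],
    [0,0,0,0],
    [0,0,0,0],
    [0,0,0,0],
  ],
  gripper=-1,
)

```text
clock: 32.4
ee_pos: [0.5111, -0.3665, 0.0483]
orientation: [0.024, 1.0, -0.001, 0.001]
wrist_force: [-0.4, -0.5, 5.5]
opening: 0.0084
gripper_force: 41.4
```

Request:
drive_tool(
  motion=[
    [0.005,0.1,0,0],
    [0.012,0.26,0,0],
    [0.016,0.34,0,0],
    [0.016,0.34,0,0],
    [0.016,0.34,0,0],
  ],
)

```text
clock: 33.02
ee_pos: [0.5182, -0.228, 0.0483]
orientation: [0.024, 1.0, -0.002, 0.002]
wrist_force: [1.9, -2.4, 4.7]
opening: 0.0086
gripper_force: 41.2
```

Request:
drive_tool(
  motion=[
    [0.015,0.34,0,0],
    [0.01,0.2,0,0],
    [0.004,0.08,0,0],
    [0,0,0,0],
  ],
)

```text
clock: 33.52
ee_pos: [0.5214, -0.1646, 0.0483]
orientation: [0.023, 1.0, 0.0, 0.002]
wrist_force: [2.3, 0.5, 7.2]
opening: 0.0087
gripper_force: 41.5
```

Request:
drive_tool(
  motion=[
    [0,0.015,0,0],
    [0,0.01,0,0],
    [0,0,0,0],
  ],
)

```text
clock: 33.9
ee_pos: [0.5215, -0.1636, 0.0483]
orientation: [0.024, 1.0, -0.001, 0.002]
wrist_force: [1.8, -0.8, 6.3]
opening: 0.0083
gripper_force: 41.4
```

Request:
drive_tool(
  motion=[
    [0,0.02,0,0],
    [0,0,0,0],
    [0,0,0,0],
  ],
)

```text
clock: 34.28
ee_pos: [0.5215, -0.1632, 0.0483]
orientation: [0.024, 1.0, -0.003, 0.002]
wrist_force: [0.6, -4.8, 6.2]
opening: 0.0088
gripper_force: 41.3
```

At the stop (-4.8 N), and back at the original -0.163. Release, lift clear and verify.

Request:
drive_tool(
  motion=[
    [0,-0.02,0,0],
    [0,0,0,0],
    [0,0,0,0],
    [0,0,0.2,0],
    [0,0,0.4,0],
  ],
  gripper=0,
)

```text
clock: 34.9
ee_pos: [0.5169, -0.1615, 0.1049]
orientation: [0.024, 1.0, 0.001, -0.003]
wrist_force: [1.0, -0.7, 0.4]
opening: 0.0426
gripper_force: 0.0
```

Request:
drive_tool(
  motion=[
    [0,0,0.5,0],
    [-0.3,-0.3,0.3,0],
    [-0.4,-0.5,0,0],
    [-0.4,-0.5,0,0],
    [0,0,0,0],
  ],
)

```text
clock: 35.52
ee_pos: [0.4089, -0.2928, 0.1864]
orientation: [0.027, 1.0, -0.0, -0.0]
wrist_force: [-0.0, 1.1, -0.6]
opening: 0.043
gripper_force: 0.0
```

Run:
```python
from h import *
q,d,o=shot("top","t4"); cv2.imwrite("pics/t4_v.png",cv2.resize(q[160:310,60:500,::-1],(800,273),interpolation=cv2.INTER_CUBIC))
```

```text
(no output)
```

View pics/t4_v.png

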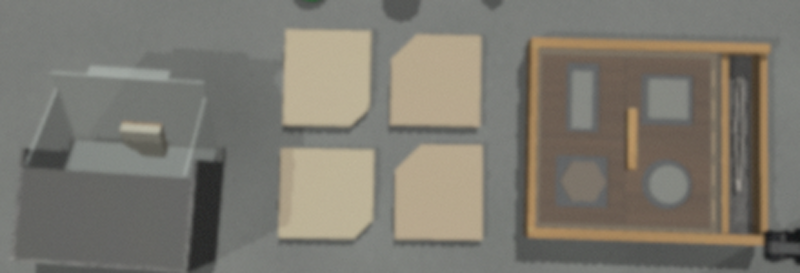

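The cover is shut with the batten at its start position (632,138). The tiles are in their recesses, the reject is in the bin at (142,135), and the arm is clear. Handing in.

```bash
python3 -c "
from station import order
print(order.sign_off())"
```

```text
the job is handed in; nothing more can be done
None
```

The job is handed in: the three sound tiles lie flat in their own recesses, the cover is shut to its stop, the broken tile is at rest in the bin standing on edge against the front panel (about 2–3 mm inside the limit, by my estimate), and I left the crucible alone; sign-off returned no verdict.

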